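# Settle the rocking platter of a portioning scale and prove it with a check weight

## Task

The platter of the kitchen scale rocks because one of the four push-in rubber buffers under its corners has worked up out of its seat. Feel out the corners of the platter with light touches to find the one that stays high, then push down over that corner alone until its buffer is fully home and the platter sits level, without leaning on the corners that are already down or ever bearing on the scale with more than its 2.5 kg. Then set the middle-sized of the three steel check weights gently upright on the centre of the platter and let go, leaving everything else where it stands.

Things in the scene. Friction and masses are not known exactly. Their poses are not given: they have to be found in the camera images.
- platter_top (a point): Stainless platter of the scale: a loose flat rectangle 190 mm (its x) by 230 mm (its y), 0.5 kg, edge folded down 10 mm. Point: middle of its upper face; z is the face's normal, x points away from the console. The four buffers it rests on lie under the points (+-70, +-88) mm in x, y. With all of them home this face is level, 31 mm above scale_mid (93 to 99 mm over the table).
- platter: The same platter; origin in its middle, 3 mm below the upper face. It rocks about the diagonal through the buffer that stands out, so at rest two neighbouring corners look high, only one truly. Touched slowly over a buffer with 3 to 6 N a corner goes down onto that buffer: three corners then read alike within 1.5 mm, the fourth 3 to 6 mm higher.
- spider_mid (a point): Middle of the aluminium cross under the platter, 10 mm above scale_mid, with a rubber buffer 24 mm across at each arm's end, hidden by the platter. One, no telling which, stands 4.5 to 6 mm out of its seat. Their hollow heads give 1 mm per 3.5 N and spring back, so pushing the platter just to level seats nothing.
- scale_mid (a point): Fixed scale, white plastic, 320 by 226 mm, low sloping console towards the robot. Point: top of its case under the platter's middle, 62 to 68 mm over the table as its screw feet are set; x away from the console. The loose buffer's stem starts to slide at about 16 N, stops on a shoulder when home; a slow push of 20 to 23 N seats it. Push no corner that is down with over 10 N, and the platter nowhere with over 25 N.
- w500_mid (a point): The middle-sized of three polished steel knob check weights: a plain cylinder 38 mm in diameter and 45 mm high with a narrower knob (25 mm in diameter) above it, 66 mm high in all, 0.5 kg, standing upright on the table. This point is on its axis, half-way up (33 mm above its foot). Grip it across the cylinder.
- w1000_mid (a point): The largest check weight: 48 mm in diameter, 84 mm high, 1 kg; not needed. Point on its axis half-way up (42 mm).
- w200_mid (a point): The smallest check weight: 28 mm in diameter, 50 mm high, 0.2 kg; not needed. Point on its axis half-way up (25 mm).
- bowl: White rice bowl, 116 mm across, 58 mm high; a bystander. Origin at the centre of its foot.
- sauce: Amber sauce bottle, 64 mm across, 190 mm high; a bystander. Origin at the centre of its foot.
- jar: Clear jar with a steel cap, 72 mm across, 100 mm high; a bystander. Origin at the centre of its foot.
- cup: White handleless cup, 72 mm across, 75 mm high; a bystander. Origin at the centre of its foot.
- spoon: Steel spoon 200 mm long lying on the table; a bystander. Origin below its middle.
Not all that is in view belongs to the job. What is shaped like the part that bears w500_mid but purple is not meant.

How it is judged (in metres and radians):
On the way:
1. the high corner is home: the untouched platter lies level while the middle-sized weight is still off the scale (angle between platter_top's own z axis and vertical below 0.006 rad and contact force between the fingers and platter below 0.5 N and horizontal distance between w500_mid and platter_top above 0.16 m), for 0.2 s.
At the end, for the whole second after the job is handed in: The platter lies level (within 0.006 rad, i.e. the buffer home within about 1.5 mm), still squarely in its place on the scale (within 12 mm and 0.08 rad), with the middle-sized check weight standing upright and still on it within 25 mm of its centre, released (angle between platter_top's own z axis and vertical below 0.006 rad and horizontal distance between platter_top and scale_mid below 0.012 m and angle between the x axis of platter_top and the x axis of scale_mid, either way round below 0.08 rad and horizontal distance between w500_mid and platter_top below 0.025 m and angle between w500's own z axis and vertical below 0.05 rad and contact force between w500 and platter above 3 N and linear speed of each of w500, platter below 0.02 m/s); the robot touches nothing.
It fails at once if the platter is pressed harder than the scale's 2.5 kg (25 N) (contact force between any of the fingers, the arm, w500 and platter above 25 N).
It fails at once if a corner whose buffer is already home is leaned on (more than 13 N on that buffer, the platter's own weight included) (contact force between any of head1_c0, head2_c0, head3_c0 and platter above 13 N).
It fails at once if another check weight or a bystander is shifted by more than 25 mm (distance of any of w1000_mid, w200_mid, bowl, sauce, jar, cup, spoon from where it was at the start of the episode above 0.025 m).
It also fails if it takes over 69 s, if anything falls off the work surface, if the arm or the gripper's body presses on something with over 40 N, if the wrist force passes 120 N, or if a joint passes its speed limit or range.

## Robot

A 6-joint arm with a two-finger parallel gripper is mounted at the origin on the work surface. World frame = base frame: x ahead of the robot, y to its left, z up, the work surface at z = 0. Lengths are in mm, angles in rad, forces in N, time in s.
With the tool pointing down it reaches from about 275 to 750 mm from the base axis. Payload 10.2 kg.
Tool frame: the origin (TCP) lies midway between the tips of the shut fingers; the grasp point (between the pads) lies 19 mm behind it; z points along the fingers, y is the line along which they close (so a half turn about z gives the same grasp; the last joint's range is limited). The gripper opens to 85 mm and grips with 20 to 120 N. Pads are 22 mm wide; open, the fingers measure 114 mm over their backs; the gripper's body (76 mm by 85 mm) begins 54 mm behind the grasp point. The pads swing forward as they close: fully open they stand 13 mm farther back than shut.
Start: joints at [-1.504, 0.313, 1.498, -0, 1.331, -0.223], TCP at [150.011, -503.118, 231.294] pointing down, gripper open.
Joint ranges: [-2.94, 2.94], [-0.97, 2.17], [0.19, 2.56], [-1.23, 4.37], [0.02, 3.11], [-2.88, 2.88]. Speed limits (rad/s): [2.39, 2.39, 3.01, 3.14, 3.14, 3.14].

## Interface

Orientations are given as a unit quaternion [w, x, y, z].
In Python, from bench import r gives the robot as it stands.
- The arm moves only by the shell command python3 -m creep 'ROWS' [OPENING]. ROWS is JSON, a list of rows, each a list of 4 numbers: the shift along the world's x, y, z in m, then the turn about the world's z in rad. In form: [[dx, dy, dz, spin], ...]. A call has 1 to 10 rows; each row is the pose to reach, as a shift and turn from the pose commanded when the call began; what a row does not reach only later rows make up. A row lasts 1/12 s, in which the tool goes at most 41.7 mm and 7.16 degrees, less where a joint would pass 70% of its speed; a pose out of reach is approached as far as the arm can. A call with a gripper value outside its range is refused whole. OPENING is the closure, from 0 (fully open) to 1 (shut), set as the call begins (- or left out, the last holds). The fingers move at their own pace and stop on an object; the grip force is fixed at half the most. Time passes only in rows, so rows that repeat a pose let the fingers close. It gives the time, the measured TCP pose, the force, the opening and the grip force at its end, in the units of the state.
- r.observe(): the state, without advancing time (a new reading comes with each control period).
- r.grab_frame(name): name is "side" or "top" or "wrist"; returns (picture, depth): 400x640x3 uint8, red, green, blue; 400x640 float32, mm along the optical axis (not along the pixel's ray), 0 where there is no reading.
- r.camera_model(name): a dict with "fx", "fy", "cx", "cy" (pixels), "R" (3x3) and "t" (3): a world point X has camera coordinates R X + t; the wrist camera has in their place "T_tool_cam" (4x4, takes a point from camera to tool coordinates, whose origin is the TCP and whose axes are the flange's). Camera axes: x right, y down, z forward; pixel columns grow to the right and rows downward; lengths in mm; the calibration is good to about 2 mm. A picture is of the moment at which its call begins: read the wrist's pose just before it. camera_model takes no time and is no camera call.
- r.sign_off(): hands the job in; it is judged then, once.
Trained networks look in the newest picture that a camera, given by its name, has taken for a name from the list of things; names that differ only in an ending like _2 or _b are one class to them, and where a whole thing is asked for, a point or a joint stands for the part that bears it (a point fixed in the world has none). Each returns a list of dicts, best first, with "p" (0 to 1); they miss things now and then, are a little off and sometimes report something else, mostly with a low value. They report only what shows in the picture. A call takes as long as a camera call. They do not tell look-alikes from the thing itself.
- r.search_frame(camera, target): "box" ([left, top, right, bottom] in pixels, round what is visible of it).
- r.silhouettes(camera, target): "mask" (400x640 bool, what is visible of it) and "box" ([left, top, right, bottom] in pixels, round what is visible of it).
The state is a dict: "t": time; "q": joint angles; "qd": joint speeds; "joint_efforts": joint torques, N m; "tcp_pos": TCP position; "orientation": TCP orientation; "wrist_force": force on the tool from outside, world axes, zero at the start; "torque": the same for the moment, N m; "finger_gap": opening from 0.0 (shut) to 1.0 (fully open); "gripper_force": force on a finger pad.
Only numpy, scipy, OpenCV 4.12 (cv2) and the standard library are available. Lean on these libraries where they do the work, as an engineer would, in place of code of your own. Each camera call takes 0.05 s, during which the arm holds its last target. There are 200 camera calls.

## Working session

There is one attempt and no reset: what is moved stays moved. The work goes in short steps, Python scripts to look and compute and a shell command to move; the robot and the scene stay as the last step left them, time stands still between calls to the robot, and variables do not carry over. Pictures are saved under pics/ and viewed, at most 10 in all, crops included, and the job is handed in when it is done.

```bash
ls; mkdir -p pics; cat > h.py <<'E'
import numpy as np, cv2
from bench import r
def pts(cam,d,mask=None):
    m=r.camera_model(cam); v,u=np.nonzero((d>0)&(mask if mask is not None else True)); z=d[v,u]
    c=np.c_[(u-m['cx'])/m['fx']*z,(v-m['cy'])/m['fy']*z,z]
    return (c-np.array(m['t']))@np.array(m['R']),u,v
def save(n,im): cv2.imwrite('pics/'+n,im[:,:,::-1])
E
python3 - <<'E'
from h import *
print(r.observe())
a,da=r.grab_frame('top'); b,db=r.grab_frame('side')
np.savez('f0.npz',a=a,da=da,b=b,db=db)
save('top0.png',a); save('side0.png',b)
for cam,d in(('top',da),('side',db)):
  for n in ['platter','w500_mid','w1000_mid','w200_mid','scale_mid','bowl','sauce','jar','cup','spoon']:
    for s in r.silhouettes(cam,n)[:4]:
      p,u,v=pts(cam,d,s['mask'])
      if len(p): print(cam,n,round(s['p'],2),[int(x) for x in s['box']],np.percentile(p,[3,50,97],axis=0).round(0).tolist())
E
```

```text
pics
{'t': 0.0, 'q': array([-1.50439579e+00,  3.13471820e-01,  1.49846245e+00,  1.77654601e-05,
        1.33097696e+00, -2.23401729e-01]), 'qd': array([ 0.00145119,  0.00079671, -0.00039383,  0.00012596, -0.00019423,
       -0.0005077 ]), 'joint_efforts': array([-1.04844970e-03, -4.12265146e+01, -2.59739041e+01, -1.57260288e-04,
        4.17528441e-03,  2.87636317e-05]), 'tcp_pos': array([ 149.99960213, -502.84489823,  230.71435686]), 'orientation': array([-6.56579521e-04,  9.89520277e-01,  1.44392475e-01,  6.03017894e-05]), 'wrist_force': array([-0.53969503,  1.20304945, -0.5428603 ]), 'torque': array([ 0.01953768, -0.00340075, -0.00272565]), 'gripper_force': 0.0, 'finger_gap': 1.0017921230933338}
top platter 0.89 [234, 164, 333, 245] [[456.0, 26.0, 95.0], [543.0, 135.0, 100.0], [637.0, 243.0, 104.0]]
top w500_mid 0.77 [453, 240, 470, 257] [[389.0, -315.0, 2.0], [405.0, -298.0, 45.0], [423.0, -289.0, 67.0]]
top w500_mid 0.69 [417, 225, 436, 243] [[436.0, -231.0, 4.0], [451.0, -214.0, 46.0], [471.0, -203.0, 66.0]]
top w500_mid 0.53 [434, 278, 453, 292] [[306.0, -267.0, 0.0], [323.0, 
[... 1991 characters left out ...]
3, 354, 239] [[352.0, 19.0, 7.0], [437.0, 35.0, 58.0], [645.0, 227.0, 75.0]]
side scale_mid 0.23 [343, 251, 364, 283] [[553.0, -232.0, 0.0], [570.0, -222.0, 46.0], [595.0, -199.0, 82.0]]
side bowl 0.96 [236, 162, 269, 184] [[377.0, 355.0, 6.0], [426.0, 429.0, 39.0], [473.0, 463.0, 57.0]]
side sauce 0.86 [295, 125, 315, 175] [[604.0, 381.0, 35.0], [630.0, 395.0, 99.0], [662.0, 422.0, 185.0]]
side jar 0.8 [378, 191, 405, 233] [[740.0, -53.0, 4.0], [762.0, -41.0, 61.0], [798.0, 0.0, 99.0]]
side cup 0.7 [395, 236, 422, 273] [[689.0, -246.0, 3.0], [717.0, -226.0, 50.0], [752.0, -180.0, 74.0]]
side spoon 0.6 [398, 289, 456, 333] [[604.0, -414.0, -0.0], [660.0, -389.0, 11.0], [787.0, -327.0, 19.0]]
```

```bash
python3 - <<'E'
from h import *
f=np.load('f0.npz');a=f['a'];b=f['b']
save('crop0.png',np.vstack([cv2.resize(a[160:300,220:500],(800,400),interpolation=2)[:, :],cv2.resize(b[240:330,240:480],(533,200),interpolation=2)[:, :].copy() if 0 else cv2.resize(b[232:332,235:635],(800,200),interpolation=2)]))
p,u,v=pts('top',f['da'],None)
# platter plane fit
from numpy.linalg import lstsq
for cam,d in(('top',f['da']),('side',f['db'])):
  p,u,v=pts(cam,d)
  m=(p[:,2]>88)&(p[:,2]<112)&(p[:,0]>430)&(p[:,0]<670)&(p[:,1]>0)&(p[:,1]<265)
  q=p[m]
  rect=cv2.minAreaRect(q[:,:2].astype(np.float32)); print(cam,len(q),rect)
  c=lstsq(np.c_[q[:,:2]-[545,134],np.ones(len(q))],q[:,2],rcond=None)[0]; print(c)
E
```

```text
top 7247 ((546.8981323242188, 134.63633728027344), (229.83642578125, 191.0904083251953), 87.45613861083984)
[1.43022991e-02 1.46492274e-02 1.00178512e+02]
side 2315 ((550.7194213867188, 131.872802734375), (240.75804138183594, 190.52593994140625), 87.30833435058594)
[1.60807342e-02 1.87232140e-02 9.83493400e+01]
```

View pics/crop0.png

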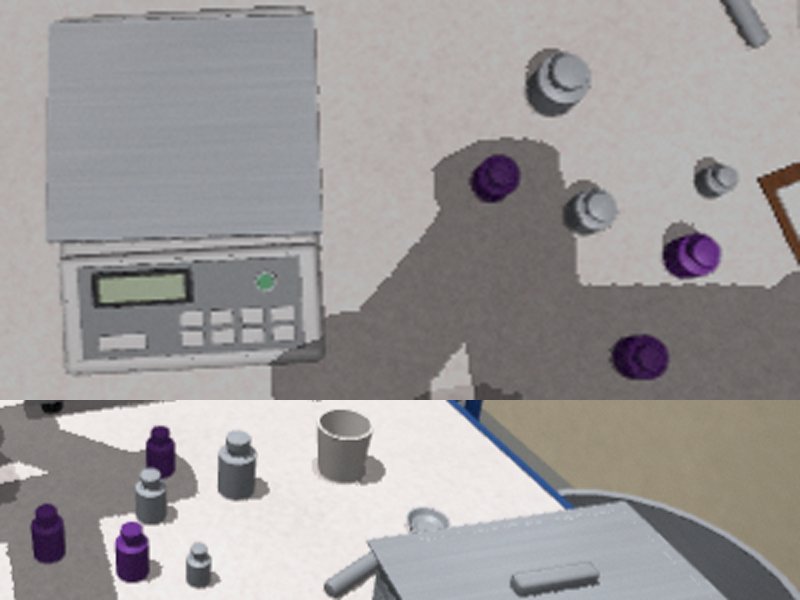

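View pics/top0.png

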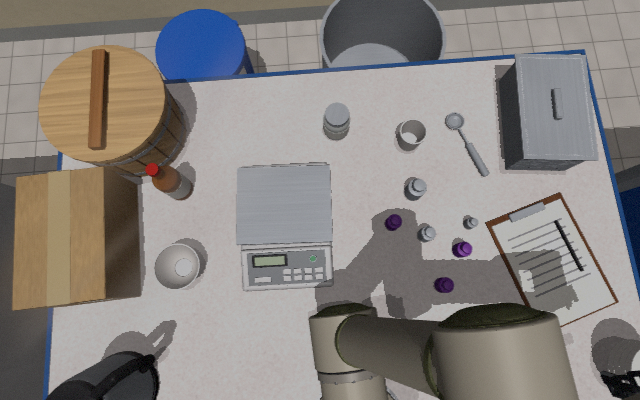

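The platter centre is at about (547, 133) with yaw −0.044, covering top pixels (234–333, 164–245). There are four w500-shaped things in the top view. Purple ones are at (393,222), (462,250) and (445,285), and the steel one is at (427,233), with side pixel (310,280). The steel one at about (453, −220) is meant, and the crop confirms it. Next I go to the corners, starting with (+70, −88).

```bash
python3 -m creep '[[0.463,0.545,0,0],[0.463,0.545,0,0],[0.463,0.545,0,0],[0.463,0.545,0,0],[0.463,0.545,0,0],[0.463,0.545,0,0],[0.463,0.545,0,0],[0.463,0.545,0,0],[0.463,0.545,0,0],[0.463,0.545,0,0]]' 1
```

```text
t: 1.93
tcp_pos: [420.8, -183.7, 231.6]
orientation: [0.0, 0.99, 0.144, 0.0]
wrist_force: [-0.1, -1.5, -0.2]
finger_gap: 0.0
gripper_force: 0.0
```

```bash
cat >> h.py <<'E'
def wpts(mask_fn=None):
    from scipy.spatial.transform import Rotation as Ro
    o=r.observe(); im,d=r.grab_frame('wrist'); m=r.camera_model('wrist'); T=np.array(m['T_tool_cam'])
    q=o['orientation']; R=Ro.from_quat([q[1],q[2],q[3],q[0]]).as_matrix()
    v,u=np.nonzero(d>0); z=d[v,u]; c=np.c_[(u-m['cx'])/m['fx']*z,(v-m['cy'])/m['fy']*z,z]
    p=(c@T[:3,:3].T+T[:3,3])@R.T+o['tcp_pos']
    P=np.full(d.shape+(3,),np.nan); P[v,u]=p
    return im,P,o
E
python3 - <<'E'
from h import *
im,P,o=wpts(); save('w1.png',im)
for s in r.silhouettes('wrist','w500_mid'):
    q=P[s['mask']]; q=q[~np.isnan(q[:,0])]; k=q[(q[:,2]>60)&(q[:,2]<72)]; 
    print(round(s['p'],2),[int(x) for x in s['box']],im[s['mask']].mean(0).round(),np.median(k,0), len(k), (k.min(0)+k.max(0))/2 if len(k) else 0)
E
python3 -m creep '[[0.192,0.226,-0.02,0],[0.192,0.226,-0.04,0],[0.192,0.226,-0.06,0],[0.192,0.226,-0.08,0],[0.192,0.226,-0.1,0],[0.192,0.226,-0.1,0],[0.192,0.226,-0.11,0],[0.192,0.226,-0.11,0],[0.192,0.226,-0.11,0],[0.192,0.226,-0.11,0]]'
```

```text
0.94 [272, 72, 310, 116] [38. 19. 50.] [ 490.95333016 -139.82159516   65.19182481] 625 [ 490.81383994 -139.80114002   64.56145029]
0.92 [395, 195, 443, 240] [60. 31. 78.] [ 407.81826528 -305.44244451   65.1943093 ] 470 [ 407.21020697 -306.28248782   63.81481392]
0.6 [333, 248, 360, 290] [40. 19. 54.] [ 327.41224584 -254.02989226   65.24590064] 146 [ 325.19182997 -253.52275911   63.5980523 ]
0.57 [340, 133, 378, 171] [115. 119. 121.] [ 454.01296211 -220.9495761    65.22563633] 541 [ 453.66766678 -221.41595727   64.03970719]
t: 2.87
tcp_pos: [611.5, 40.6, 120.0]
orientation: [-0.0, 0.989, 0.145, -0.001]
wrist_force: [-0.9, 0.0, 0.4]
finger_gap: 0.001
gripper_force: 0.0
```

```bash
python3 -m creep '[[0,0,-0.01,0],[0,0,-0.016,0],[0,0,-0.017,0],[0,0,-0.018,0],[0,0,-0.019,0],[0,0,-0.02,0],[0,0,-0.02,0]]'; python3 -m creep '[[0,0,-0.0005,0],[0,0,-0.001,0],[0,0,-0.0015,0],[0,0,-0.0015,0]]'
```

```text
t: 3.45
tcp_pos: [611.8, 40.3, 101.4]
orientation: [0.0, 0.99, 0.144, 0.0]
wrist_force: [-0.2, 0.7, -0.1]
finger_gap: 0.003
gripper_force: 0.0
t: 3.78
tcp_pos: [611.8, 40.4, 99.7]
orientation: [0.0, 0.99, 0.144, 0.0]
wrist_force: [0.4, 0.6, -0.3]
finger_gap: -0.0
gripper_force: 0.1
```

```bash
python3 -m creep '[[0,0,-0.0005,0],[0,0,-0.001,0],[0,0,-0.0015,0],[0,0,-0.0015,0]]';python3 -m creep '[[0,0,-0.0005,0],[0,0,-0.001,0],[0,0,-0.001,0]]'
```

```text
t: 4.12
tcp_pos: [611.9, 40.5, 98.5]
orientation: [0.0, 0.99, 0.144, 0.0]
wrist_force: [-1.0, 0.2, 2.7]
finger_gap: -0.003
gripper_force: 1.4
t: 4.37
tcp_pos: [611.9, 40.5, 97.7]
orientation: [0.0, 0.99, 0.144, 0.0]
wrist_force: [-2.3, -0.8, 5.6]
finger_gap: -0.005
gripper_force: 2.9
```

```bash
python3 -m creep '[[0,0,0.012,0],[0.008,0.176,0.014,0],[0.008,0.176,0.014,0],[0.008,0.176,0.014,0],[0.008,0.176,0.014,0],[0.008,0.176,0.014,0],[0.008,0.176,0.014,0],[0.008,0.176,0.011,0],[0.008,0.176,0.008,0],[0.008,0.176,0.008,0]]';python3 -m creep '[[0,0,-0.0005,0],[0,0,-0.001,0],[0,0,-0.0015,0],[0,0,-0.0015,0]]'
```

```text
t: 5.2
tcp_pos: [619.7, 214.8, 104.5]
orientation: [0.0, 0.99, 0.143, -0.001]
wrist_force: [-0.2, 0.5, -0.9]
finger_gap: -0.0
gripper_force: 0.0
t: 5.53
tcp_pos: [619.8, 216.1, 103.8]
orientation: [0.0, 0.99, 0.144, -0.0]
wrist_force: [-0.0, 0.3, 0.0]
finger_gap: 0.001
gripper_force: 0.0
```

```bash
python3 -m creep '[[0,0,-0.0005,0],[0,0,-0.001,0],[0,0,-0.001,0]]'
```

```text
t: 5.78
tcp_pos: [619.9, 216.4, 102.9]
orientation: [0.0, 0.99, 0.144, 0.0]
wrist_force: [-0.7, 0.3, 0.4]
finger_gap: -0.003
gripper_force: 0.4
```

```bash
python3 -m creep '[[0,0,-0.0005,0],[0,0,-0.001,0],[0,0,-0.001,0]]'
```

```text
t: 6.03
tcp_pos: [619.9, 216.4, 102.1]
orientation: [0.0, 0.99, 0.144, 0.0]
wrist_force: [-0.8, -0.7, 2.4]
finger_gap: -0.002
gripper_force: 1.5
```

```bash
python3 -m creep '[[0,0,-0.0005,0],[0,0,-0.0005,0],[0,0,-0.0005,0]]'
```

```text
t: 6.28
tcp_pos: [619.9, 216.4, 101.6]
orientation: [0.0, 0.99, 0.144, 0.0]
wrist_force: [-0.4, -1.3, 3.8]
finger_gap: -0.004
gripper_force: 2.2
```

```bash
python3 -m creep '[[0,0,0.01,0],[-0.139,0.008,0.01,0],[-0.139,0.008,0.01,0],[-0.139,0.008,0.01,0],[-0.139,0.008,0.01,0],[-0.139,0.008,0.006,0],[-0.139,0.008,0.003,0],[-0.139,0.008,0.001,0],[-0.139,0.008,0.0,0],[-0.139,0.008,0,0]]'
```

```text
t: 7.12
tcp_pos: [481.4, 224.2, 100.8]
orientation: [-0.0, 0.99, 0.144, -0.0]
wrist_force: [0.7, 0.0, 0.6]
finger_gap: -0.003
gripper_force: 0.1
```

```bash
python3 -m creep '[[0,0,-0.0005,0],[0,0,-0.001,0],[0,0,-0.0015,0],[0,0,-0.0015,0]]'
```

```text
t: 7.45
tcp_pos: [480.9, 224.4, 99.7]
orientation: [0.0, 0.99, 0.144, 0.0]
wrist_force: [0.2, 0.1, -0.1]
finger_gap: -0.001
gripper_force: 0.2
```

```bash
python3 -m creep '[[0,0,-0.0005,0],[0,0,-0.001,0],[0,0,-0.001,0]]'
```

```text
t: 7.7
tcp_pos: [480.9, 224.4, 99.0]
orientation: [0.0, 0.99, 0.144, 0.0]
wrist_force: [-0.3, -0.5, 2.4]
finger_gap: -0.002
gripper_force: 1.2
```

The touch readings at about 2.4 N are:

| Corner | z (mm) |
|---|---|
| (+,−) | 98.5 |
| (−,+) | 99.0 |
| (+,+) | 102.1 |

So (+,+) is the high corner. I go back and push there.

```bash
python3 -m creep '[[0,0,0.01,0],[0.14,-0.007,0.012,0],[0.14,-0.007,0.012,0],[0.14,-0.007,0.012,0],[0.14,-0.007,0.012,0],[0.14,-0.007,0.01,0],[0.14,-0.007,0.007,0],[0.14,-0.007,0.005,0],[0.14,-0.007,0.004,0],[0.14,-0.007,0.004,0]]'; python3 -m creep '[[0,0,-0.0005,0],[0,0,-0.001,0],[0,0,-0.0015,0],[0,0,-0.002,0],[0,0,-0.002,0]]'
```

```text
t: 8.53
tcp_pos: [619.9, 217.7, 103.0]
orientation: [0.0, 0.989, 0.145, -0.0]
wrist_force: [0.1, 0.0, 1.5]
finger_gap: -0.001
gripper_force: 0.2
t: 8.95
tcp_pos: [620.5, 217.7, 101.2]
orientation: [-0.0, 0.99, 0.144, -0.0]
wrist_force: [-4.1, 0.6, 5.6]
finger_gap: -0.0
gripper_force: 2.8
```

```bash
python3 -m creep '[[0,0,-0.0003,0],[0,0,-0.0006,0],[0,0,-0.0009,0],[0,0,-0.0012,0],[0,0,-0.0015,0],[0,0,-0.0015,0]]'
```

```text
t: 9.45
tcp_pos: [620.5, 217.7, 100.2]
orientation: [-0.0, 0.99, 0.145, -0.0]
wrist_force: [-5.4, 0.9, 9.4]
finger_gap: 0.001
gripper_force: 4.5
```

```bash
python3 -m creep '[[-0.0004,0,-0.0003,0],[-0.0007,0,-0.0006,0],[-0.0007,0,-0.0009,0],[-0.0007,0,-0.0012,0],[-0.0007,0,-0.0015,0],[-0.0007,0,-0.0015,0]]'
```

```text
t: 9.95
tcp_pos: [620.5, 217.7, 99.5]
orientation: [-0.0, 0.99, 0.144, 0.001]
wrist_force: [-5.0, -0.2, 11.4]
finger_gap: 0.002
gripper_force: 5.9
```

```bash
python3 -m creep '[[-0.0005,0,-0.0003,0],[-0.001,0,-0.0006,0],[-0.0015,0,-0.0009,0],[-0.0015,0,-0.0012,0],[-0.0015,0,-0.0015,0],[-0.0015,0,-0.0015,0]]'; python3 -c "
from h import *
o=r.observe();print(o['wrist_force'],o['tcp_pos'])"
```

```text
t: 10.45
tcp_pos: [620.4, 217.7, 99.1]
orientation: [-0.0, 0.99, 0.144, 0.003]
wrist_force: [0.1, 0.3, 13.9]
finger_gap: 0.004
gripper_force: 7.0
[ 0.12827008  0.34144706 13.85147711] [620.4001181  217.73540991  99.07623905]
```

```bash
python3 -m creep '[[0,0,-0.0003,0],[0,0,-0.0006,0],[0,0,-0.0009,0],[0,0,-0.0012,0],[0,0,-0.0015,0],[0,0,-0.0015,0]]'
```

```text
t: 10.95
tcp_pos: [620.5, 217.8, 98.0]
orientation: [-0.0, 0.99, 0.144, 0.003]
wrist_force: [-0.7, 0.9, 15.9]
finger_gap: 0.0
gripper_force: 8.2
```

```bash
python3 -m creep '[[0,0,-0.0003,0],[0,0,-0.0006,0],[0,0,-0.0009,0],[0,0,-0.0012,0],[0,0,-0.0015,0],[0,0,-0.0015,0]]'
```

```text
t: 11.45
tcp_pos: [620.5, 217.8, 96.9]
orientation: [-0.0, 0.99, 0.144, 0.004]
wrist_force: [-1.8, 1.2, 20.1]
finger_gap: 0.002
gripper_force: 9.3
```

```bash
python3 -m creep '[[0,0,-0.0002,0],[0,0,-0.0004,0],[0,0,-0.0006,0],[0,0,-0.0008,0],[0,0,-0.0008,0]]'; python3 -m creep '[[0,0,0,0]]'
```

```text
t: 11.87
tcp_pos: [620.5, 217.8, 96.2]
orientation: [-0.0, 0.99, 0.144, 0.004]
wrist_force: [-1.7, -0.3, 19.2]
finger_gap: -0.003
gripper_force: 9.6
t: 11.95
tcp_pos: [620.5, 217.8, 96.2]
orientation: [-0.0, 0.99, 0.144, 0.004]
wrist_force: [-2.7, -0.4, 18.3]
finger_gap: 0.005
gripper_force: 9.6
```

```bash
python3 -m creep '[[0,0,-0.0002,0],[0,0,-0.0004,0],[0,0,-0.0006,0],[0,0,-0.0008,0],[0,0,-0.001,0],[0,0,-0.001,0]]'; python3 -m creep '[[0,0,0,0]]'
```

```text
t: 12.45
tcp_pos: [620.6, 217.8, 95.3]
orientation: [-0.0, 0.99, 0.144, 0.004]
wrist_force: [-2.1, 0.5, 19.4]
finger_gap: -0.001
gripper_force: 9.8
t: 12.53
tcp_pos: [620.6, 217.8, 95.2]
orientation: [-0.0, 0.99, 0.144, 0.004]
wrist_force: [-1.5, -0.2, 19.1]
finger_gap: -0.003
gripper_force: 9.8
```

```bash
python3 -m creep '[[0,0,-0.0002,0],[0,0,-0.0004,0],[0,0,-0.0006,0],[0,0,-0.0008,0],[0,0,-0.0008,0],[0,0,-0.0008,0]]'; python3 -m creep '[[0,0,0,0]]'
```

```text
t: 13.03
tcp_pos: [620.6, 217.8, 94.6]
orientation: [-0.0, 0.99, 0.144, 0.004]
wrist_force: [-3.0, -0.1, 20.3]
finger_gap: 0.003
gripper_force: 10.1
t: 13.12
tcp_pos: [620.6, 217.8, 94.6]
orientation: [-0.0, 0.99, 0.144, 0.004]
wrist_force: [-2.2, -0.8, 20.4]
finger_gap: 0.001
gripper_force: 10.1
```

```bash
python3 -m creep '[[-0.0002,0,-0.0002,0],[-0.0004,0,-0.0004,0],[-0.0005,0,-0.0006,0],[-0.0005,0,-0.0006,0],[-0.0005,0,-0.0006,0]]'; python3 -m creep '[[0,0,0,0]]'
```

```text
t: 13.53
tcp_pos: [620.6, 217.8, 94.4]
orientation: [-0.0, 0.99, 0.144, 0.004]
wrist_force: [-0.7, -0.1, 21.4]
finger_gap: -0.001
gripper_force: 10.6
t: 13.62
tcp_pos: [620.6, 217.8, 94.4]
orientation: [-0.0, 0.99, 0.144, 0.004]
wrist_force: [-1.3, -0.6, 20.6]
finger_gap: 0.002
gripper_force: 10.6
```

```bash
python3 -m creep '[[0,0,-0.0002,0],[0,0,-0.0004,0],[0,0,-0.0006,0],[0,0,-0.0006,0],[0,0,-0.0006,0]]'; python3 -m creep '[[0,0,0,0]]'
```

```text
t: 14.03
tcp_pos: [620.6, 217.8, 94.0]
orientation: [-0.0, 0.99, 0.144, 0.005]
wrist_force: [-1.4, 0.2, 22.1]
finger_gap: 0.0
gripper_force: 11.4
t: 14.12
tcp_pos: [620.5, 217.8, 94.0]
orientation: [-0.0, 0.99, 0.144, 0.004]
wrist_force: [-1.7, 0.7, 22.1]
finger_gap: -0.001
gripper_force: 11.4
```

```bash
python3 -m creep '[[0.0022,0,0.002,0],[0.0022,0,0.004,0],[0.0022,0,0.006,0],[0.0022,0,0.008,0],[0.0022,0,0.012,0],[0.0022,0,0.014,0],[0.0022,0,0.014,0],[0.0022,0,0.014,0]]'; python3 - <<'E'
from h import *
for cam in ('top','side'):
  _,d=r.grab_frame(cam); p,u,v=pts(cam,d)
  q=p[(p[:,2]>85)&(p[:,2]<104)&(p[:,0]>465)&(p[:,0]<630)&(p[:,1]>30)&(p[:,1]<235)]
  print(cam,len(q),np.linalg.lstsq(np.c_[q[:,:2]-[545,134],np.ones(len(q))],q[:,2],rcond=None)[0])
E
```

```text
t: 14.78
tcp_pos: [620.2, 217.3, 103.3]
orientation: [0.0, 0.99, 0.144, -0.0]
wrist_force: [-0.5, -0.1, 0.3]
finger_gap: -0.0
gripper_force: 0.0
top 4147 [6.14670494e-05 5.40347376e-05 9.81333201e+01]
side 1584 [ 1.19516513e-03 -9.77652907e-04  9.66706062e+01]
```

```bash
python3 -m creep '[[0,0,0.04,0],[-0.166,-0.438,0.05,0.12],[-0.166,-0.438,0.06,0.24],[-0.166,-0.438,0.06,0.36],[-0.166,-0.438,0.06,0.48],[-0.166,-0.438,0.06,0.6],[-0.166,-0.438,0.06,0.72],[-0.166,-0.438,0.06,0.83],[-0.166,-0.438,0.06,0.83],[-0.166,-0.438,0.06,0.83]]' 0
```

```text
t: 15.72
tcp_pos: [491.8, -121.0, 158.7]
orientation: [0.0, 0.847, 0.532, 0.0]
wrist_force: [1.7, 0.2, -0.9]
finger_gap: 0.996
gripper_force: 0.0
```

```bash
python3 -m creep '[[-0.016,-0.04,0,0],[-0.033,-0.08,0,0],[-0.035,-0.093,0,0],[-0.035,-0.093,0,0],[-0.035,-0.093,0,0],[-0.035,-0.093,0,0],[-0.035,-0.093,0,0]]'; python3 - <<'E'
from h import *
im,P,o=wpts(); print(o['tcp_pos'])
for s in r.silhouettes('wrist','w500_mid'):
    q=P[s['mask']]; q=q[~np.isnan(q[:,0])]; k=q[(q[:,2]>62)&(q[:,2]<72)]
    if len(k)>20: print(round(s['p'],2),[int(x) for x in s['box']],im[s['mask']].mean(0).round(),len(k),np.median(k,0),cv2.minEnclosingCircle(k[:,:2].astype(np.float32)))
_,d=r.grab_frame('top'); p,u,v=pts('top',d)
q=p[(p[:,2]>92)&(p[:,2]<104)&(p[:,0]>430)&(p[:,0]<670)&(p[:,1]>0)&(p[:,1]<265)]
print(cv2.minAreaRect(q[:,:2].astype(np.float32)),np.linalg.lstsq(np.c_[q[:,:2]-[545,134],np.ones(len(q))],q[:,2],rcond=None)[0])
save('w2.png',im)
E
```

```text
t: 16.3
tcp_pos: [458.2, -211.4, 158.6]
orientation: [-0.0, 0.847, 0.532, 0.0]
wrist_force: [-0.5, 0.3, -0.8]
finger_gap: 0.999
gripper_force: 0.0
[ 458.20355116 -211.40448878  158.59625562]
0.96 [295, 174, 338, 231] [91. 94. 95.] 778 [ 454.0610455  -220.96174116   65.22985799] ((453.754150390625, -221.68389892578125), 12.402429580688477)
0.84 [289, 272, 333, 338] [55. 26. 72.] 572 [ 407.94986731 -305.44692611   65.34050077] ((407.0600891113281, -306.7245178222656), 12.635120391845703)
0.64 [288, 67, 339, 122] [30. 14. 41.] 1057 [ 490.91483677 -139.701335     65.11854937] ((490.892578125, -139.9050750732422), 12.424405097961426)
((546.9369506835938, 134.79449462890625), (229.9387969970703, 190.852294921875), 87.50296020507812) [-3.24607804e-04  6.39181541e-05  9.81684808e+01]
```

View pics/w2.png

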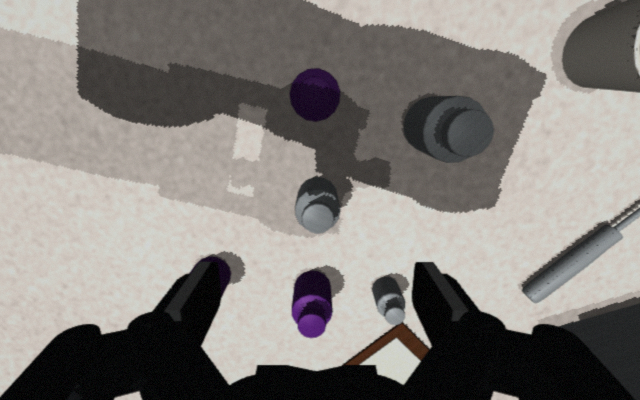

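Wrist view: the steel w500 is at (317,205). It is flanked by purple ones at (315,95) and (312,305), which lie off the closing line, with w1000 at (450,130) and w200 at (389,298). I line up and go down.

```bash
python3 -m creep '[[-0.004,-0.01,0,0],[-0.004,-0.01,-0.03,0],[-0.004,-0.01,-0.06,0],[-0.004,-0.01,-0.07,0],[-0.004,-0.01,-0.07,0],[-0.004,-0.01,-0.07,0]]'
```

```text
t: 16.95
tcp_pos: [454.1, -223.0, 89.4]
orientation: [0.0, 0.847, 0.531, 0.0]
wrist_force: [-0.2, 0.5, 0.3]
finger_gap: 1.003
gripper_force: 0.0
```

```bash
python3 -m creep '[[0,0.0015,-0.02,0],[0,0.0015,-0.04,0],[0,0.0015,-0.06,0],[0,0.0015,-0.075,0],[0,0.0015,-0.083,0],[0,0.0015,-0.083,0],[0,0.0015,-0.083,0]]'; python3 -m creep '[[0,0,0,0],[0,0,0,0],[0,0,0,0],[0,0,0,0],[0,0,0,0],[0,0,0,0],[0,0,0,0],[0,0,0,0]]' 1
```

```text
t: 17.53
tcp_pos: [454.5, -221.6, 6.9]
orientation: [0.001, 0.847, 0.531, 0.0]
wrist_force: [-0.9, -0.4, -0.3]
finger_gap: 0.998
gripper_force: 0.0
t: 18.2
tcp_pos: [454.3, -221.3, 6.5]
orientation: [0.001, 0.847, 0.531, 0.0]
wrist_force: [-0.9, 1.2, 5.6]
finger_gap: 0.426
gripper_force: 60.0
```

```bash
python3 -m creep '[[0,0,0.01,0],[0,0,0.03,0],[0,0,0.06,0],[0,0,0.09,0],[0,0,0.12,0],[0,0,0.145,0],[0,0,0.15,0],[0.008,0.03,0.15,0],[0.016,0.06,0.15,0],[0.024,0.09,0.15,0]]'; python3 -m creep '[[0.008,0.03,0,0],[0.016,0.06,0,0],[0.024,0.09,0,0],[0.032,0.12,0,0],[0.04,0.15,0,0],[0.048,0.18,0,0],[0.056,0.21,0,0],[0.062,0.24,0,0],[0.067,0.26,0,0],[0.068,0.265,0,0]]'; python3 -m creep '[[0,0,0,0],[0,0,0,0]]'
```

```text
t: 19.03
tcp_pos: [477.2, -129.8, 154.5]
orientation: [-0.001, 0.848, 0.531, -0.001]
wrist_force: [0.1, -0.1, -4.2]
finger_gap: 0.428
gripper_force: 61.2
t: 19.87
tcp_pos: [545.2, 136.9, 154.0]
orientation: [-0.001, 0.847, 0.532, -0.001]
wrist_force: [-0.8, 0.6, -5.3]
finger_gap: 0.431
gripper_force: 61.1
t: 20.03
tcp_pos: [545.2, 133.4, 154.7]
orientation: [-0.0, 0.847, 0.531, -0.001]
wrist_force: [1.0, -0.8, -5.2]
finger_gap: 0.427
gripper_force: 61.1
```

```bash
python3 -m creep '[[0.0015,0.001,-0.01,0],[0.0015,0.001,-0.02,0],[0.0015,0.001,-0.03,0],[0.0015,0.001,-0.036,0],[0.0015,0.001,-0.038,0],[0.0015,0.001,-0.038,0],[0.0015,0.001,-0.038,0]]'; python3 - <<'E'
from h import *
im,d=r.grab_frame('side'); save('s2.png',cv2.resize(im[120:260,210:410],(800,560),interpolation=2))
for s in r.silhouettes('side','w500_mid'):
    p,u,v=pts('side',d,s['mask'])
    if len(p) and p[:,1].mean()>0: print(s['p'],s['box'],np.percentile(p,[2,50,98],axis=0).round(1).tolist())
E
```

```text
t: 20.62
tcp_pos: [547.5, 134.8, 117.8]
orientation: [0.0, 0.847, 0.531, 0.0]
wrist_force: [0.1, -0.3, -5.4]
finger_gap: 0.431
gripper_force: 61.2
0.6 [300.5, 164.9, 310.9, 183.8] [[533.2, 111.8, 111.5], [546.6, 119.2, 141.1], [562.9, 137.5, 174.4]]
```

View pics/s2.png

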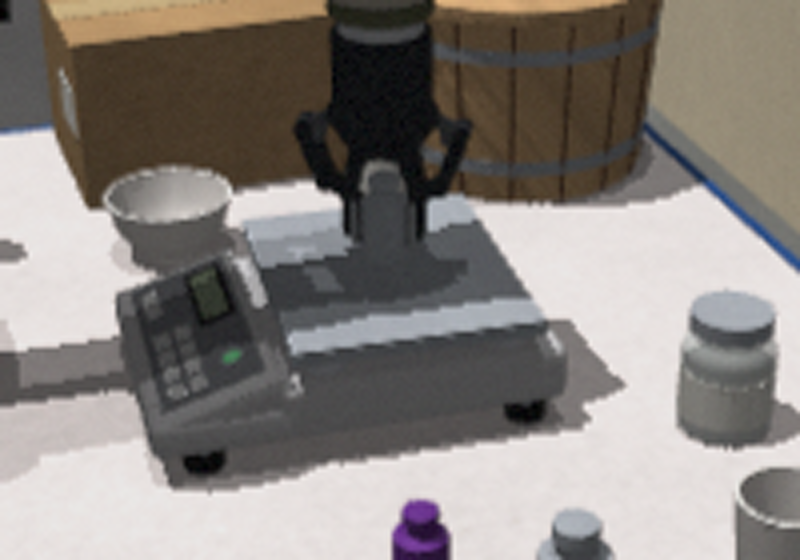

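The side view shows the weight held upright over the middle of the platter, at crop (387,210). I lower it in small steps.

```bash
python3 -m creep '[[0,0,-0.003,0],[0,0,-0.006,0],[0,0,-0.008,0],[0,0,-0.009,0],[0,0,-0.01,0],[0,0,-0.01,0]]'; python3 -m creep '[[0,0,-0.0005,0],[0,0,-0.001,0],[0,0,-0.001,0]]'
```

```text
t: 21.22
tcp_pos: [547.3, 134.9, 107.5]
orientation: [-0.0, 0.847, 0.531, -0.0]
wrist_force: [0.3, -0.0, -5.0]
finger_gap: 0.428
gripper_force: 61.2
t: 21.47
tcp_pos: [547.3, 134.9, 106.7]
orientation: [-0.0, 0.847, 0.531, 0.0]
wrist_force: [-1.1, -0.6, -4.9]
finger_gap: 0.43
gripper_force: 61.2
```

```bash
python3 -m creep '[[0,0,-0.0005,0],[0,0,-0.001,0],[0,0,-0.001,0]]'
```

```text
t: 21.72
tcp_pos: [547.3, 134.9, 105.6]
orientation: [-0.0, 0.847, 0.531, -0.0]
wrist_force: [-1.0, -0.3, -5.3]
finger_gap: 0.428
gripper_force: 61.2
```

```bash
python3 -m creep '[[0,0,-0.0005,0],[0,0,-0.001,0],[0,0,-0.001,0]]'
```

```text
t: 21.97
tcp_pos: [547.4, 134.9, 104.9]
orientation: [0.0, 0.847, 0.531, 0.0]
wrist_force: [-1.0, -0.5, -1.3]
finger_gap: 0.428
gripper_force: 61.4
```

```bash
python3 -m creep '[[0,0,-0.0004,0],[0,0,-0.0008,0],[0,0,-0.0008,0]]'
```

```text
t: 22.22
tcp_pos: [547.4, 135.0, 104.5]
orientation: [0.0, 0.847, 0.531, 0.0]
wrist_force: [-2.8, -0.6, 4.0]
finger_gap: 0.429
gripper_force: 61.9
```

```bash
python3 -m creep '[[0,0,0.0005,0],[0,0,0.0005,0]]'; python3 -m creep '[[0,0,0,0],[0,0,0,0],[0,0,0,0],[0,0,0,0],[0,0,0,0],[0,0,0,0],[0,0,0,0]]' 0; python3 -m creep '[[0,0,0.005,0],[0,0,0.015,0],[0,0,0.03,0],[0,0,0.055,0],[0,0,0.08,0],[0,0,0.11,0],[0,-0.04,0.12,0],[0,-0.08,0.12,0],[0,-0.12,0.12,0],[0,-0.16,0.12,0]]'; python3 -m creep '[[0,-0.04,0,0],[0,-0.08,0,0],[0,-0.08,0,0],[0,-0.08,0,0],[0,-0.08,0,0]]'; python3 - <<'E'
from h import *
im,d=r.grab_frame('top'); p,u,v=pts('top',d)
q=p[(p[:,2]>92)&(p[:,2]<104)&(p[:,0]>430)&(p[:,0]<670)&(p[:,1]>0)&(p[:,1]<265)]
print(cv2.minAreaRect(q[:,:2].astype(np.float32)),np.linalg.lstsq(np.c_[q[:,:2]-[545,134],np.ones(len(q))],q[:,2],rcond=None)[0])
k=p[(p[:,2]>157)&(p[:,2]<170)&(abs(p[:,0]-547)<60)&(abs(p[:,1]-134)<60)]; print(len(k),np.median(k,0))
b,_=r.grab_frame('side')
save('f3.png',np.hstack([cv2.resize(im[150:300,220:400],(480,400),interpolation=2),cv2.resize(b[120:260,250:362],(320,400),interpolation=2)]))
E
```

```text
t: 22.38
tcp_pos: [547.4, 134.9, 104.6]
orientation: [0.0, 0.847, 0.531, 0.0]
wrist_force: [-2.3, 0.1, 3.1]
finger_gap: 0.432
gripper_force: 61.9
t: 22.97
tcp_pos: [547.4, 134.9, 104.4]
orientation: [0.0, 0.847, 0.531, 0.0]
wrist_force: [-1.2, 0.0, 0.4]
finger_gap: 0.998
gripper_force: 0.0
t: 23.8
tcp_pos: [547.1, -26.6, 225.8]
orientation: [0.001, 0.847, 0.531, 0.001]
wrist_force: [0.7, -0.2, 0.2]
finger_gap: 0.999
gripper_force: 0.0
t: 24.22
tcp_pos: [547.3, -104.7, 225.0]
orientation: [0.0, 0.847, 0.531, 0.0]
wrist_force: [0.8, 0.5, -0.5]
finger_gap: 0.993
gripper_force: 0.0
((546.9834594726562, 135.20242309570312), (230.66769409179688, 190.93116760253906), 87.43329620361328) [3.86504399e-04 4.93864029e-04 9.78114106e+01]
95 [546.04417389 133.93779603 162.0532108 ]
```

View pics/f3.png

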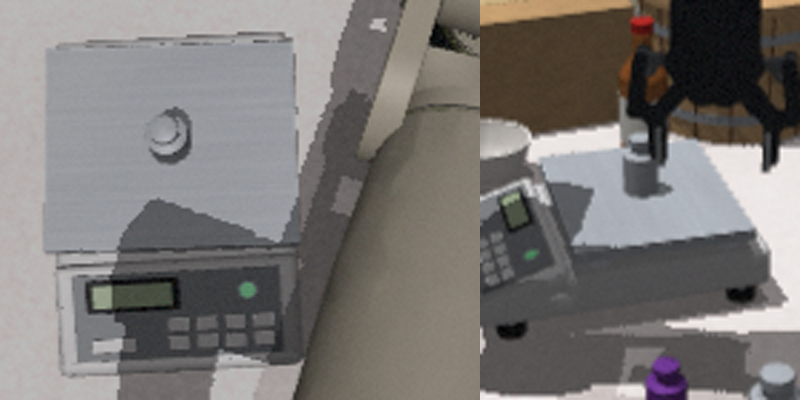

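The weight stands upright at the platter centre, at crop (168,132), and the platter is level and square. The arm is clear, so I hand in.

```bash
python3 -c "
from bench import r
print(r.sign_off())"
```

```text
the job is handed in; nothing more can be done
None
```

I found the high buffer at the far-left (+x, +y) corner and pushed it home at about 22 N. The platter then measured level to within about 0.0006 rad, and the 0.5 kg steel weight stands upright within about 2 mm of its centre; the job is handed in, but no verdict was shown.

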